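# Line up the wrench sockets by size on the socket strip

## Task

Put the four wrench sockets away on the aluminium strip, one centred on each black rubber seat, standing upright with the hexagonal mouth up, in order of size: the smallest on the end seat next to the ratchet wrench, growing to the largest on the end seat next to the screwdriver. Leave the ratchet and the screwdriver where they lie.

Things in the scene. Friction and masses are not known exactly. Their poses are not given: they have to be found in the camera images.
- socket_xs: the smallest of four loose steel wrench sockets: a plain upright steel cylinder, 26 mm in diameter and 44 mm tall, about 100 g, standing on the bench with its dark hexagonal mouth up; origin at the centre of its underside, z up its axis
- socket_s: the second smallest of four loose steel wrench sockets: a plain upright steel cylinder, 34 mm in diameter and 52 mm tall, about 180 g, standing on the bench with its dark hexagonal mouth up; origin at the centre of its underside, z up its axis
- socket_m: the second largest of four loose steel wrench sockets: a plain upright steel cylinder, 42 mm in diameter and 60 mm tall, about 290 g, standing on the bench with its dark hexagonal mouth up; origin at the centre of its underside, z up its axis
- socket_l: the largest of four loose steel wrench sockets: a plain upright steel cylinder, 50 mm in diameter and 68 mm tall, about 440 g, standing on the bench with its dark hexagonal mouth up; origin at the centre of its underside, z up its axis
- seat_a: the end seat at the robot's left (+y) in the row of four identical round black rubber seats, 58 mm in diameter and flat, on a fixed aluminium strip (70 x 310 mm, 12 mm high); seats are fixed, 80 mm apart centre to centre; origin at the centre of the seat's underside, the seat's top is 3 mm above it, 15 mm above the bench; y points along the row to the robot's left, z up
- seat_b: second from the robot's left in the row of four identical round black rubber seats, 58 mm in diameter and flat, on a fixed aluminium strip (70 x 310 mm, 12 mm high); seats are fixed, 80 mm apart centre to centre; origin at the centre of the seat's underside, the seat's top is 3 mm above it, 15 mm above the bench; y points along the row to the robot's left, z up
- seat_c: third from the robot's left in the row of four identical round black rubber seats, 58 mm in diameter and flat, on a fixed aluminium strip (70 x 310 mm, 12 mm high); seats are fixed, 80 mm apart centre to centre; origin at the centre of the seat's underside, the seat's top is 3 mm above it, 15 mm above the bench; y points along the row to the robot's left, z up
- seat_d: the end seat at the robot's right (-y) in the row of four identical round black rubber seats, 58 mm in diameter and flat, on a fixed aluminium strip (70 x 310 mm, 12 mm high); seats are fixed, 80 mm apart centre to centre; origin at the centre of the seat's underside, the seat's top is 3 mm above it, 15 mm above the bench; y points along the row to the robot's left, z up
- ratchet: loose steel ratchet wrench with a black grip, lying on the bench just beyond one end of the row (either end), roughly square to the row; 180 mm long, round head 36 mm wide and 22 mm high with a 10 mm square drive stub on top to 32 mm; origin on the bench at mid-length, x along it from grip to head. It shows which end of the row the smallest socket goes to; leave it where it lies
- screwdriver: loose screwdriver, 190 mm long, its handle red, 26 mm thick, lying on the bench just beyond the other end of the row, roughly square to it; x along it from handle to tip; origin on the bench beneath its mid-length. Leave it where it lies
Not all that is in view belongs to the job. What is shaped like the socket_xs but green is not meant. Leave any pink look-alike of the socket_l alone.

How it is judged:
By the outcome, as a careful person would: the job done as asked, in the order asked, and still so for the second after the job is handed in, with the robot touching nothing.
It also fails if it takes over 96 s, if anything falls off the work surface, if the arm or the gripper's body presses on something with over 40 N, if the wrist force passes 120 N, or if a joint passes its speed limit or range.

## Robot

A 7-joint arm with a two-finger parallel gripper is mounted at the origin on the work surface. World frame = base frame: x ahead of the robot, y to its left, z up, the work surface at z = 0. Lengths are in m, angles in rad, forces in N, time in s.
With the tool pointing down it reaches from about 0.425 to 0.95 m from the base axis. Payload 4.7 kg.
Tool frame: the origin (TCP) lies at the centre of the arm's flange, where the gripper is bolted on; the fingertips stand 173 mm ahead of it and the grasp point (between the pads) lies 155 mm ahead of it; z points along the fingers, y is the line along which they close (so a half turn about z gives the same grasp; the last joint's range is limited). The gripper opens to 85 mm and grips with 20 to 120 N. Pads are 22 mm wide; open, the fingers measure 114 mm over their backs; the gripper's body (76 mm by 85 mm) begins 54 mm behind the grasp point. The pads swing forward as they close: fully open they stand 13 mm farther back than shut.
Start: joints at [-1.33, 0.469, -0.049, 1.532, 0.024, 1.141, -0.082], TCP at [0.18, 0.651, 0.405] pointing down, gripper open.
Joint ranges: [-2.59, 2.59], [-0.33, 1.99], [-1.39, 1.29], [0.1, 2.45], [-1.04, 4.18], [0.21, 1.99], [-2.66, 2.66]. Speed limits (rad/s): [2.57, 2.57, 3.14, 3.14, 3.14, 3.14, 3.14].

## Interface

Orientations are given as a unit quaternion [w, x, y, z].
In Python, from station import read_state, camera, hand_in, find_in, silhouettes gives the robot as it stands. The module is installed in compiled form; this text tells all that it offers.
- The arm moves only by the shell command python3 -m creep 'ROWS'. ROWS is a JSON object of lists of equal length, an entry for each row: "rotation": the turn, a rotation vector about the world's x, y, z in rad, a list of three; "linear": the shift along the world's x, y, z in m, a list of three; "grip": the closure, from 0 (fully open) to 1 (shut). A call has exactly 10 rows; each row is the pose to reach, as a shift and turn from the pose commanded when the call began; what a row does not reach only later rows make up. A row lasts 1/8 s, in which the tool goes at most 62.5 mm and 10.7 degrees, less where a joint would pass 70% of its speed; a pose out of reach is approached as far as the arm can. A call with a gripper value outside its range is refused whole. The fingers move at their own pace and stop on an object; the grip force is fixed at half the most. Time passes only in rows, so rows that repeat a pose let the fingers close, or fill a call up. It gives the time, the measured TCP pose, the force, the opening and the grip force at its end, in the units of the state.
- read_state(): the state, without advancing time (a new reading comes with each control period).
- camera(name): name is "side" or "top"; returns a dict with "color" (384x512x3 uint8, red, green, blue), "fx", "fy", "cx", "cy" (pixels), "camera_from_world" (4x4, takes a point from world to camera coordinates). Camera axes: x right, y down, z forward; pixel columns grow to the right and rows downward; lengths in m; the calibration is good to about 2 mm. A picture is of the moment at which its call begins. There is no depth.
- hand_in(): hands the job in; it is judged then, once.
Trained networks look in a picture, given as the dict that the camera call returned (one of the last four; its "shot" number tells which), for a name from the list of things; names that differ only in an ending like _2 or _b are one class to them, and where a whole thing is asked for, a point or a joint stands for the part that bears it (a point fixed in the world has none). Each returns a list of dicts, best first, with "score" (0 to 1); they miss things now and then, are a little off and sometimes report something else, mostly with a low value. They report only what shows in the picture. A call takes as long as a camera call. They do not tell look-alikes from the thing itself.
- find_in(name, picture): "rect" ([left, top, right, bottom] in pixels, round what is visible of it).
- silhouettes(name, picture): "pixels" (384x512 bool, what is visible of it) and "rect" ([left, top, right, bottom] in pixels, round what is visible of it).
The state is a dict: "t": time; "q": joint angles; "qd": joint speeds; "effort": joint torques, N m; "eef_pos": TCP position; "tool_rot": TCP orientation; "ft_force": force on the tool from outside, world axes, zero at the start; "ft_torque": the same for the moment, N m; "opening": opening from 0.0 (shut) to 1.0 (fully open); "grip_force": force on a finger pad.
Only numpy, scipy, OpenCV 4.12 (cv2) and the standard library are available. Lean on these libraries where they do the work, as an engineer would, in place of code of your own. Each camera call takes 0.05 s, during which the arm holds its last target. There are 200 camera calls.

## Working session

There is one attempt and no reset: what is moved stays moved. The work goes in short steps, Python scripts to look and compute and a shell command to move; the robot and the scene stay as the last step left them, time stands still between calls to the robot, and variables do not carry over. Pictures are saved under pics/ and viewed, at most 14 in all, crops included, and the job is handed in when it is done.

```bash
mkdir -p pics
python3 - <<'E'
from station import *
import cv2
s=read_state();print(s['t'],s['eef_pos'],s['tool_rot'],s['opening'])
for n in('top','side'):
    c=camera(n);cv2.imwrite(f'pics/{n}0.png',cv2.resize(c['color'][:,:,::-1],(768,576)))
    print(n,c['fx'],c['fy'],c['cx'],c['cy'],c['camera_from_world'])
    for k in('socket_xs','socket_s','socket_m','socket_l','seat_a','ratchet','screwdriver'):
        print(k,[(round(d['score'],2),[round(float(v)) for v in d['rect']]) for d in find_in(k,c)])
E
```

```text
0.0 [0.17980002 0.65036188 0.40363686] [-1.01971548e-04  1.34471850e-01  9.90916913e-01 -9.91762718e-04] 0.9998857234384987
top 447.88932461669845 447.88932461669845 258.1413823651245 191.76301029593242 [[ 7.45821922e-03 -9.99970224e-01  1.98129178e-03 -1.16974752e-02]
 [-9.87739058e-01 -7.67593608e-03 -1.55925089e-01  5.34951988e-01]
 [ 1.55935655e-01 -7.94075778e-04 -9.87766896e-01  1.03036079e+00]
 [ 0.00000000e+00  0.00000000e+00  0.00000000e+00  1.00000000e+00]]
socket_xs [(0.66, [291, 225, 308, 238]), (0.61, [305, 191, 319, 206])]
socket_s [(0.81, [125, 235, 149, 255]), (0.77, [209, 265, 230, 288]), (0.74, [361, 236, 378, 251]), (0.69, [214, 216, 237, 236]), (0.34, [316, 77, 339, 149])]
socket_m [(0.81, [125, 235, 149, 255]), (0.77, [209, 265, 230, 288]), (0.74, [361, 236, 378, 251]), (0.69, [214, 216, 237, 236]), (0.34, [316, 77, 339, 149])]
socket_l [(0.81, [125, 235, 149, 255]), (0.77, [209, 265, 230, 288]), (0.74, [361, 236, 378, 251]), (0.69, [214, 216, 237, 236]), (0.34, [316, 77, 339, 149])]
seat_a [(0.96, [286, 129, 312, 149]), (0.81, [220, 142, 246, 161]), (0.8, [255, 
[... 439 characters left out ...]
]]
socket_xs [(0.65, [300, 157, 313, 177]), (0.64, [266, 204, 298, 252]), (0.54, [328, 174, 340, 199])]
socket_s [(0.88, [318, 232, 353, 282]), (0.83, [266, 202, 296, 249]), (0.65, [369, 143, 385, 168]), (0.58, [209, 297, 243, 347])]
socket_m [(0.88, [318, 232, 353, 282]), (0.83, [266, 202, 296, 249]), (0.65, [369, 143, 385, 168]), (0.58, [209, 297, 243, 347])]
socket_l [(0.88, [318, 232, 353, 282]), (0.83, [266, 202, 296, 249]), (0.65, [369, 143, 385, 168]), (0.58, [209, 297, 243, 347])]
seat_a [(0.9, [219, 167, 244, 185]), (0.63, [193, 187, 224, 204]), (0.59, [170, 207, 201, 227]), (0.5, [235, 149, 256, 165])]
ratchet [(0.97, [212, 124, 272, 148])]
screwdriver [(0.61, [94, 218, 171, 256])]
```

View pics/top0.png

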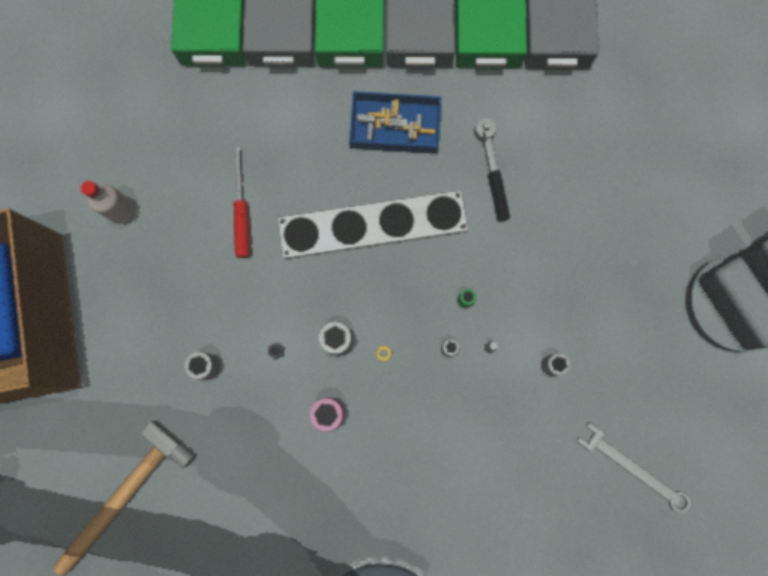

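View pics/side0.png

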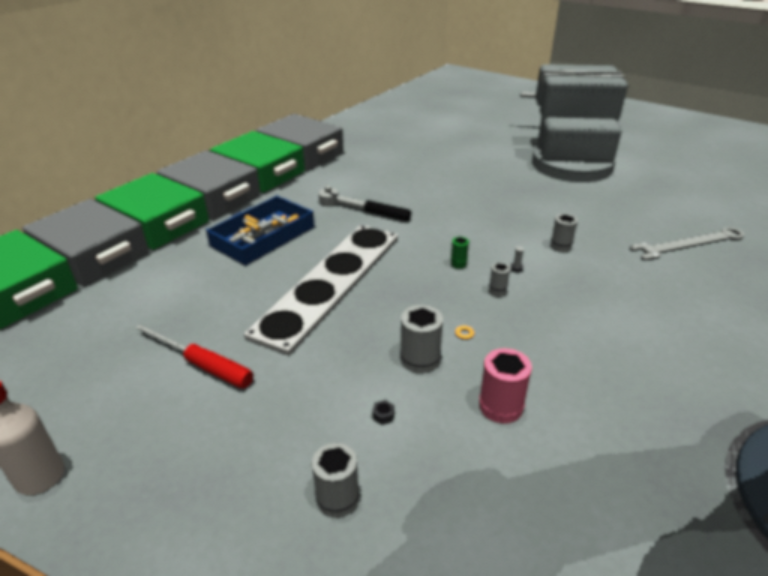

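Top view (768-wide picture): the ratchet lies at the right (-y) end (490,170) and the screwdriver at the left (+y) end (240,205). That puts xs→seat_d, s→seat_c, m→seat_b and l→seat_a.
Steel candidates: l (335,338), m (199,365), xs (451,347), s (558,364). The pink (326,414) and green (467,297) look-alikes are excluded. I'll measure positions and confirm with a crop.

```bash
cat > h.py <<'E'
from station import *
import numpy as np, cv2
from scipy.optimize import least_squares
def proj(c,P):
    P=np.atleast_2d(P); q=P@c['camera_from_world'][:3,:3].T+c['camera_from_world'][:3,3]
    return np.c_[c['fx']*q[:,0]/q[:,2]+c['cx'],c['fy']*q[:,1]/q[:,2]+c['cy']]
def ray(c,uv,z):
    T=c['camera_from_world'];R=T[:3,:3];o=-R.T@T[:3,3]
    d=R.T@np.array([(uv[0]-c['cx'])/c['fx'],(uv[1]-c['cy'])/c['fy'],1]);return o+d*(z-o[2])/d[2]
a=np.linspace(0,2*np.pi,48,endpoint=False)
def cyl(x,y,r,z0,h): # projected points
    return np.concatenate([np.c_[x+r*np.cos(a),y+r*np.sin(a),0*a+z] for z in(z0,z0+h)])
def bbox(c,*k):
    p=proj(c,cyl(*k)); return np.r_[p.min(0),p.max(0)]
def fit(obs,r,z0,h,x0): # obs: list of (cam, bbox)
    f=lambda p:np.concatenate([(bbox(c,p[0],p[1],r,z0,h)-b) for c,b in obs])
    s=least_squares(f,x0,loss='soft_l1');return s.x,np.round(f(s.x),1)
def mrect(m):
    y,x=np.nonzero(m);return np.array([x.min(),y.min(),x.max()+1,y.max()+1.])
dims={'socket_xs':(.013,.044),'socket_s':(.017,.052),'socket_m':(.021,.060),'socket_l':(.025,.068)}
def near(c,name,p,r,z0,h,tol=12):
    b=bbox(c,p[0],p[1],r,z0,h);cen=(b[:2]+b[2:])/2;best=None
    for d in silhouettes(name,c):
        if not d['pixels'].any(): continue
        m=mrect(d['pixels']);e=np.linalg.norm((m[:2]+m[2:])/2-cen)
        if e<tol and (best is None or e<best[0]): best=(e,m)
    return None if best is None else best[1]
E
python3 - <<'E'
from h import *
t=camera('top');s=camera('side')
g={'socket_xs':(301,231),'socket_s':(372,243),'socket_m':(133,243),'socket_l':(223,225)}
for n,uv in g.items():
    r,h=dims[n];x0=ray(t,uv,h)[:2]
    for lab,cs in(('both',(t,s)),('top',(t,)),('side',(s,))):
        o=[(c,b) for c in cs if (b:=near(c,n,x0,r,0,h)) is not None]
        if o: print(n,lab,*fit(o,r,0,h,x0))
P=[]
for uv in((200.7,156),(232.7,151.3),(264.3,146.7),(296,142)):
    x0=ray(t,uv,.015)[:2]
    o=[(c,b) for c in(t,s) if (b:=near(c,'seat_a',x0,.029,.015,0,8)) is not None]
    if o: p,e=fit(o,.029,.015,0,x0)
    else: p,e=x0,0
    P.append(p);print('seat',p,x0,e)
P=np.array(P);m=P.mean(0);d=P[0]-P[3]+(P[1]-P[2])/3;d/=np.linalg.norm(d)
print('row',d,np.degrees(np.arctan2(d[1],d[0])),[np.round(m+d*.08*k,4) for k in(1.5,.5,-.5,-1.5)])
z=np.hstack([cv2.resize(t['color'][205:260,115:245],None,fx=3,fy=3,interpolation=2),cv2.resize(t['color'][205:260,260:390],None,fx=3,fy=3,interpolation=2)])
w=cv2.resize(s['color'][130:350,190:410],(780,780))[:430]
cv2.imwrite('pics/c1.png',np.vstack([z,w])[:,:,::-1])
E
```

```text
socket_xs both [ 0.43944764 -0.10742711] [-0.4 -0.6  0.4  0.5]
socket_xs side [ 0.43944764 -0.10742711] [-0.4 -0.6  0.4  0.5]
socket_s both [ 0.41473561 -0.27541434] [-0.7  0.6 -0.  -0.1 -0.5 -1.4  0.5 -0.8]
socket_s top [ 0.41537552 -0.27631124] [-0.3  0.4  0.3 -0.4]
socket_s side [ 0.41287689 -0.2708272 ] [-0.5 -0.4  0.5  0.3]
socket_m both [0.40937798 0.28245629] [-0.9  0.2 -0.4  0.  -0.3 -1.2  0.8 -0. ]
socket_m top [0.40964338 0.28086404] [-0.2  0.1  0.2 -0.1]
socket_m side [0.40903764 0.28326006] [-0.6 -0.7  0.6  0.5]
socket_l both [0.45302837 0.07219214] [-0.5  0.  -0.4  0.3 -0.4 -1.9  0.5 -0.3]
socket_l top [0.45348103 0.07106425] [-0.  -0.1  0.   0.2]
socket_l side [0.45181396 0.07438056] [-0.5 -1.   0.5  0.7]
seat [0.6273288  0.13680421] [0.62817456 0.13581273] [-0.4  1.  -1.  -0.2  0.1 -0.6  0.1 -1.4]
seat [0.64062066 0.05700692] [0.64080562 0.05647243] [-1.2  0.1  0.1 -0.2 -0.4  0.4  1.4 -2. ]
seat [ 0.64858312 -0.01846314] [ 0.65321827 -0.02216147] [-0.5  0.7  0.5 -0.7]
seat [ 0.66564573 -0.10149769] [ 0.66593503 -0.10132903] [-0.5 -0.1 -0.3  0.4 -0.  -0.6  0.3 -2.8]
row [-0.15366537  0.98812294] 98.83940045954239 [array([0.6271, 0.137 ]), array([0.6394, 0.058 ]), array([ 0.6517, -0.0211]), array([ 0.664 , -0.1001])]
```

View pics/c1.png

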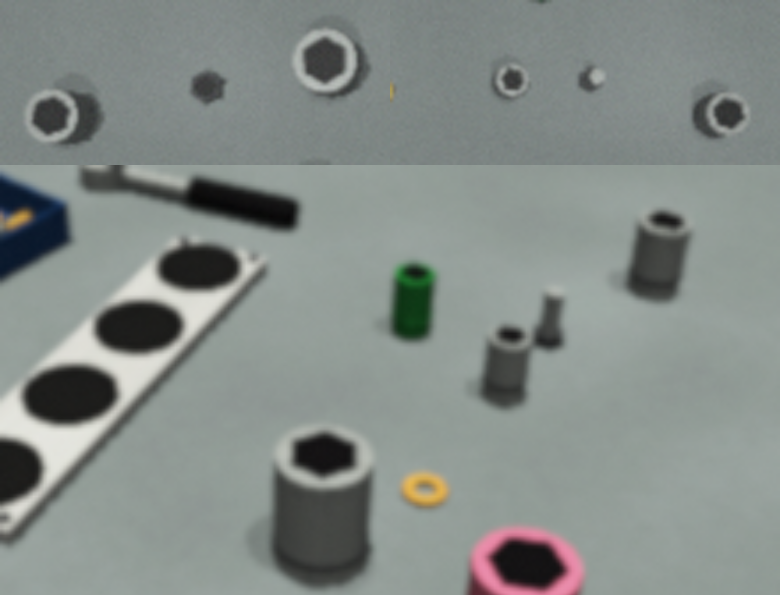

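All four steel sockets are confirmed: m and l at the left of the crop, xs at (511,80), s at (727,112). Green and pink are clearly different. Now going above socket_m with the fingers across the row.

```bash
python3 -m creep '{"linear":[[0.03,-0.05,-0.01],[0.06,-0.1,-0.03],[0.09,-0.15,-0.05],[0.12,-0.2,-0.06],[0.15,-0.25,-0.08],[0.18,-0.3,-0.09],[0.21,-0.34,-0.1],[0.229,-0.369,-0.105],[0.229,-0.369,-0.105],[0.229,-0.369,-0.105]],"rotation":[[0,0,-0.15],[0,0,-0.3],[0,0,-0.45],[0,0,-0.6],[0,0,-0.75],[0,0,-0.9],[0,0,-1.05],[0,0,-1.147],[0,0,-1.147],[0,0,-1.147]],"grip":[0,0,0,0,0,0,0,0,0,0]}'
```

```text
t: 3.35
eef_pos: [0.4086, 0.2823, 0.2999]
tool_rot: [-0.0, 0.65, 0.76, 0.0]
ft_force: [-0.5, 0.3, 0.5]
opening: 1.001
grip_force: 0.0
```

```bash
python3 -m creep '{"linear":[[0,0,-0.03],[0,0,-0.06],[0,0,-0.09],[0,0,-0.111],[0,0,-0.111],[0,0,-0.111],[0,0,-0.111],[0,0,-0.111],[0,0,-0.111],[0,0,-0.111]],"rotation":[[0,0,0],[0,0,0],[0,0,0],[0,0,0],[0,0,0],[0,0,0],[0,0,0],[0,0,0],[0,0,0],[0,0,0]],"grip":[0,0,0,0,0,1,1,1,1,1]}'
```

```text
t: 4.6
eef_pos: [0.4093, 0.282, 0.1899]
tool_rot: [0.0, 0.651, 0.759, 0.001]
ft_force: [-1.3, -0.4, 6.6]
opening: 0.477
grip_force: 60.1
```

```bash
python3 -m creep '{"linear":[[0,0,0.04],[0,0,0.08],[0,0,0.111],[0.04,-0.04,0.111],[0.08,-0.08,0.111],[0.12,-0.12,0.111],[0.16,-0.16,0.111],[0.2,-0.2,0.111],[0.23,-0.224,0.111],[0.23,-0.224,0.111]],"rotation":[[0,0,0],[0,0,0],[0,0,0],[0,0,0],[0,0,0],[0,0,0],[0,0,0],[0,0,0],[0,0,0],[0,0,0]],"grip":[1,1,1,1,1,1,1,1,1,1]}'
cat > hold.py <<'E'
import sys
from h import *
n=sys.argv[1];r,h=dims[n];e=np.array(read_state()['eef_pos']);z0=float(sys.argv[2])
t=camera('top');s=camera('side');print('tcp',e)
for lab,cs in(('both',(t,s)),('top',(t,)),('side',(s,))):
    o=[(c,b) for c in cs if (b:=near(c,n,e[:2],r,e[2]-z0,h,15)) is not None]
    if o:
        p,res=fit(o,r,e[2]-z0,h,e[:2]);print(lab,p,'off',p-e[:2],res)
cv2.imwrite(f'pics/hold_{n}.png',np.vstack([cv2.resize(c['color'][90:290,100:400],(600,400)) for c in(t,s)])[:,:,::-1])
E
python3 hold.py socket_m 0.189
```

```text
t: 5.85
eef_pos: [0.6402, 0.054, 0.2994]
tool_rot: [0.001, 0.653, 0.758, -0.001]
ft_force: [-0.8, 0.5, -3.5]
opening: 0.476
grip_force: 61.8
tcp [0.64016427 0.05396499 0.29939529]
both [0.63284501 0.06274364] off [-0.00731926  0.00877865] [-0.5 -0.6  0.6  0.4]
side [0.63284501 0.06274364] off [-0.00731926  0.00877865] [-0.5 -0.6  0.6  0.4]
```

View pics/hold_socket_m.png

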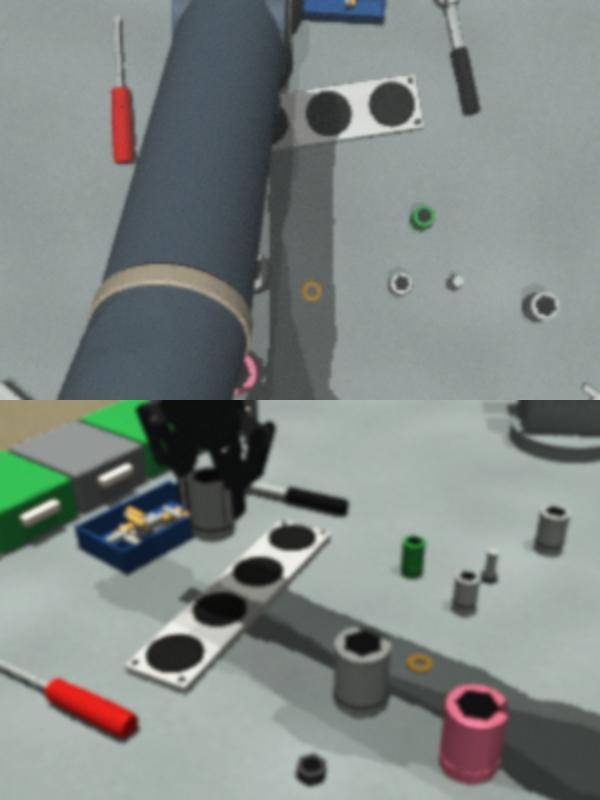

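Run:
```python
from station import *
s=read_state();print(s['t'],s['eef_pos'],s['qd'])
```

```text
6.15 [0.63807309 0.05903864 0.29959162] [ 0.00113818  0.00082762  0.00769003 -0.0054406   0.0024666  -0.00212955
  0.0012117 ]
```

```bash
python3 -m creep '{"linear":[[0,0,-0.03],[0,0,-0.06],[0,0,-0.08],[0,0,-0.09],[0,0,-0.095],[0,0,-0.095],[0,0,-0.095],[0,0,-0.095],[0,0,-0.095],[0,0,-0.095]],"rotation":[[0,0,0],[0,0,0],[0,0,0],[0,0,0],[0,0,0],[0,0,0],[0,0,0],[0,0,0],[0,0,0],[0,0,0]],"grip":[1,1,1,1,1,1,1,1,1,1]}'; python3 hold.py socket_m 0.189
```

```text
t: 7.4
eef_pos: [0.639, 0.0576, 0.205]
tool_rot: [0.0, 0.651, 0.759, 0.0]
ft_force: [-0.2, 0.1, -1.0]
opening: 0.48
grip_force: 62.1
tcp [0.63899088 0.05759285 0.20500981]
both [0.63468473 0.06204207] off [-0.00430615  0.00444922] [-1.  -0.6  1.1  0.4]
side [0.63468473 0.06204207] off [-0.00430615  0.00444922] [-1.  -0.6  1.1  0.4]
```

View pics/hold_socket_m.png

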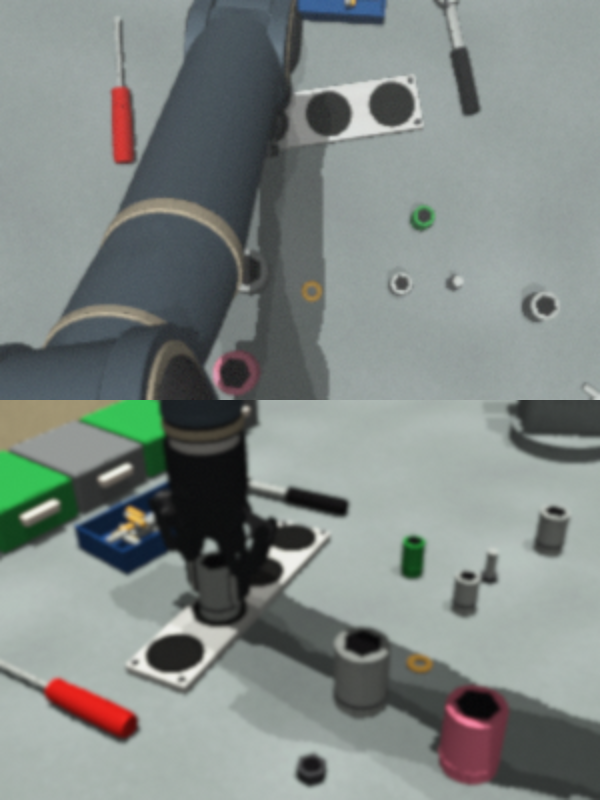

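```bash
python3 -m creep '{"linear":[[0,0,0],[0,0,0],[0,0,0],[0,0,0.02],[0,0,0.06],[0,0,0.095],[-0.06,0.005,0.095],[-0.12,0.01,0.095],[-0.17,0.013,0.095],[-0.186,0.014,0.095]],"rotation":[[0,0,0],[0,0,0],[0,0,0],[0,0,0],[0,0,0],[0,0,0],[0,0,0],[0,0,0],[0,0,0],[0,0,0]],"grip":[0.2,0.2,0.2,0.2,0.2,0.2,0.1,0.1,0.1,0.1]}'
python3 - <<'E'
from h import *
P=np.array([.6394,.058])
for n,p,z in(('socket_m',(.6394,.058),.015),('socket_l',(.453,.072),0)):
    r,h=dims[n]
    for cn in('side','top'):
        c=camera(cn);b=near(c,n,p,r,z,h)
        if b is not None: print(n,cn,*fit([(c,b)],r,z,h,p))
E
```

```text
t: 8.95
eef_pos: [0.4503, 0.0715, 0.3007]
tool_rot: [-0.001, 0.65, 0.76, 0.0]
ft_force: [1.0, 0.5, 0.5]
opening: 0.897
grip_force: 0.0
socket_m side [0.63568912 0.06120419] [-0.  -0.5  0.   0.5]
socket_m top [0.63802928 0.05827259] [-0.4 -1.4  0.4  1.6]
socket_l side [0.45281695 0.07285173] [-0.5 -1.6  0.4  1. ]
```

```bash
python3 -m creep '{"linear":[[0,0,-0.03],[0,0,-0.06],[0,0,-0.09],[0,0,-0.107],[0,0,-0.107],[0,0,-0.107],[0,0,-0.107],[0,0,-0.107],[0,0,-0.107],[0,0,-0.107]],"rotation":[[0,0,0],[0,0,0],[0,0,0],[0,0,0],[0,0,0],[0,0,0],[0,0,0],[0,0,0],[0,0,0],[0,0,0]],"grip":[0,0,0,0,0,1,1,1,1,1]}'
```

```text
t: 10.6
eef_pos: [0.4532, 0.0716, 0.1938]
tool_rot: [0.0, 0.651, 0.759, 0.001]
ft_force: [-0.1, -0.7, 5.3]
opening: 0.571
grip_force: 61.7
```

```bash
python3 -m creep '{"linear":[[0,0,0.03],[0,0,0.07],[0,0,0.107],[0.03,0.01,0.107],[0.07,0.025,0.107],[0.11,0.04,0.107],[0.15,0.055,0.107],[0.174,0.065,0.107],[0.174,0.065,0.107],[0.174,0.065,0.107]],"rotation":[[0,0,0],[0,0,0],[0,0,0],[0,0,0],[0,0,0],[0,0,0],[0,0,0],[0,0,0],[0,0,0],[0,0,0]],"grip":[1,1,1,1,1,1,1,1,1,1]}'
python3 -m creep '{"linear":[[0,0,-0.02],[0,0,-0.05],[0,0,-0.075],[0,0,-0.085],[0,0,-0.091],[0,0,-0.091],[0,0,-0.091],[0,0,-0.091],[0,0,-0.091],[0,0,-0.091]],"rotation":[[0,0,0],[0,0,0],[0,0,0],[0,0,0],[0,0,0],[0,0,0],[0,0,0],[0,0,0],[0,0,0],[0,0,0]],"grip":[1,1,1,1,1,1,1,1,1,1]}'; python3 hold.py socket_l 0.194
```

```text
t: 11.85
eef_pos: [0.6258, 0.1363, 0.2987]
tool_rot: [-0.001, 0.651, 0.759, -0.001]
ft_force: [0.0, 0.4, -4.9]
opening: 0.572
grip_force: 64.4
t: 13.1
eef_pos: [0.6269, 0.1367, 0.2089]
tool_rot: [0.0, 0.651, 0.759, 0.0]
ft_force: [0.2, 0.3, -2.9]
opening: 0.574
grip_force: 64.7
tcp [0.62694694 0.13669694 0.20891709]
```

View pics/hold_socket_l.png

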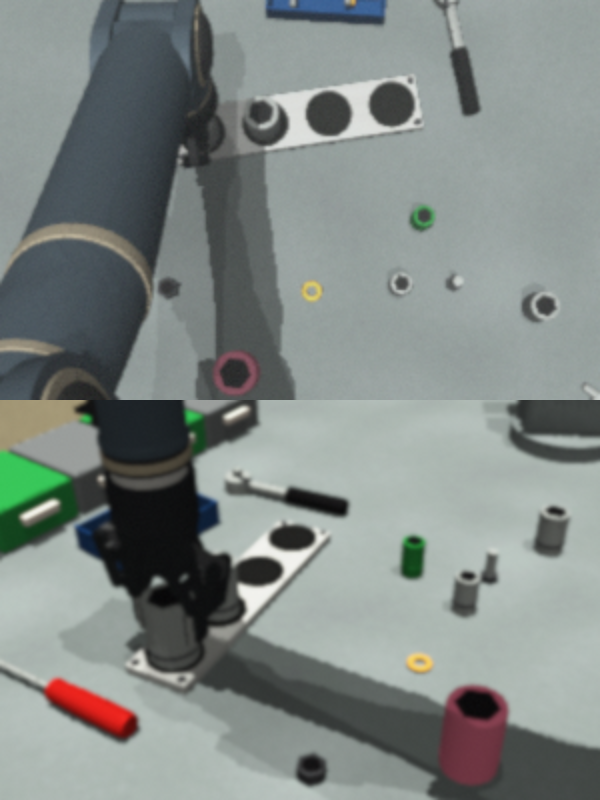

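```bash
python3 -m creep '{"linear":[[0,0,0],[0,0,0],[0,0,0],[0,0,0],[0,0,0.02],[0,0,0.06],[0,0,0.091],[-0.02,-0.05,0.091],[-0.05,-0.1,0.091],[-0.07,-0.15,0.091]],"rotation":[[0,0,0],[0,0,0],[0,0,0],[0,0,0],[0,0,0],[0,0,0],[0,0,0],[0,0,0],[0,0,0],[0,0,0]],"grip":[0.15,0.15,0.15,0.15,0.15,0.15,0.15,0.15,0.15,0.15]}'
python3 -m creep '{"linear":[[-0.03,-0.05,0],[-0.06,-0.1,0],[-0.09,-0.15,0],[-0.11,-0.2,0],[-0.13,-0.24,0],[-0.142,-0.263,0],[-0.142,-0.263,0],[-0.142,-0.263,-0.03],[-0.142,-0.263,-0.06],[-0.142,-0.263,-0.08]],"rotation":[[0,0,0],[0,0,0],[0,0,0],[0,0,0],[0,0,0],[0,0,0],[0,0,0],[0,0,0],[0,0,0],[0,0,0]],"grip":[0.15,0.15,0.15,0.15,0.15,0.15,0.15,0.15,0.15,0.15]}'
python3 -m creep '{"linear":[[0,0,-0.02],[0,0,-0.035],[0,0,-0.035],[0,0,-0.035],[0,0,-0.035],[0,0,-0.035],[0,0,-0.035],[0,0,-0.035],[0,0,-0.035],[0,0,-0.035]],"rotation":[[0,0,0],[0,0,0],[0,0,0],[0,0,0],[0,0,0],[0,0,0],[0,0,0],[0,0,0],[0,0,0],[0,0,0]],"grip":[0.15,0.15,0.15,1,1,1,1,1,1,1]}'
python3 - <<'E'
from h import *
c=camera('top')
for n,p in(('socket_m',(.6394,.058)),('socket_l',(.627,.137)),('socket_xs',(.439,-.107))):
    r,h=dims[n];z=0 if n[-2]=='x' else .015
    b=near(c,n,p,r,z,h)
    if b is not None: print(n,*fit([(c,b)],r,z,h,p))
E
```

```text
t: 14.65
eef_pos: [0.5558, -0.015, 0.3013]
tool_rot: [0.001, 0.651, 0.759, 0.001]
ft_force: [0.2, -0.6, 0.8]
opening: 0.848
grip_force: 0.0
t: 15.9
eef_pos: [0.4158, -0.2749, 0.2192]
tool_rot: [-0.0, 0.65, 0.76, 0.001]
ft_force: [-0.0, -0.6, -0.8]
opening: 0.847
grip_force: 0.0
t: 17.15
eef_pos: [0.4152, -0.2766, 0.1857]
tool_rot: [0.001, 0.651, 0.759, 0.0]
ft_force: [0.0, 1.1, 6.3]
opening: 0.384
grip_force: 59.2
socket_m [0.63703381 0.05592388] [ 0.6 -0.  -0.7  0. ]
socket_l [0.627716   0.13597342] [ 0.3 -0.  -0.3  0. ]
socket_xs [ 0.44071957 -0.11115105] [-0.3 -0.   0.3  0. ]
```

```bash
python3 -m creep '{"linear":[[0,0,0.04],[0,0,0.08],[0,0,0.11],[0.04,0.04,0.11],[0.08,0.08,0.11],[0.12,0.12,0.11],[0.16,0.17,0.11],[0.2,0.21,0.11],[0.237,0.255,0.11],[0.237,0.255,0.11]],"rotation":[[0,0,0],[0,0,0],[0,0,0],[0,0,0],[0,0,0],[0,0,0],[0,0,0],[0,0,0],[0,0,0],[0,0,0]],"grip":[1,1,1,1,1,1,1,1,1,1]}'
python3 -m creep '{"linear":[[0,0,0],[0,0,-0.03],[0,0,-0.06],[0,0,-0.08],[0,0,-0.09],[0,0,-0.095],[0,0,-0.095],[0,0,-0.095],[0,0,-0.095],[0,0,-0.095]],"rotation":[[0,0,0],[0,0,0],[0,0,0],[0,0,0],[0,0,0],[0,0,0],[0,0,0],[0,0,0],[0,0,0],[0,0,0]],"grip":[1,1,1,1,1,1,1,1,1,1]}'; python3 hold.py socket_s 0.186
```

```text
t: 18.6
eef_pos: [0.654, -0.0148, 0.2938]
tool_rot: [-0.001, 0.647, 0.763, 0.001]
ft_force: [-0.6, -0.5, -2.9]
opening: 0.385
grip_force: 60.1
t: 19.85
eef_pos: [0.6524, -0.0217, 0.2008]
tool_rot: [0.001, 0.651, 0.759, 0.001]
ft_force: [-1.4, -0.9, 6.0]
opening: 0.386
grip_force: 60.5
tcp [ 0.65240238 -0.02172056  0.20078671]
```

View pics/hold_socket_s.png

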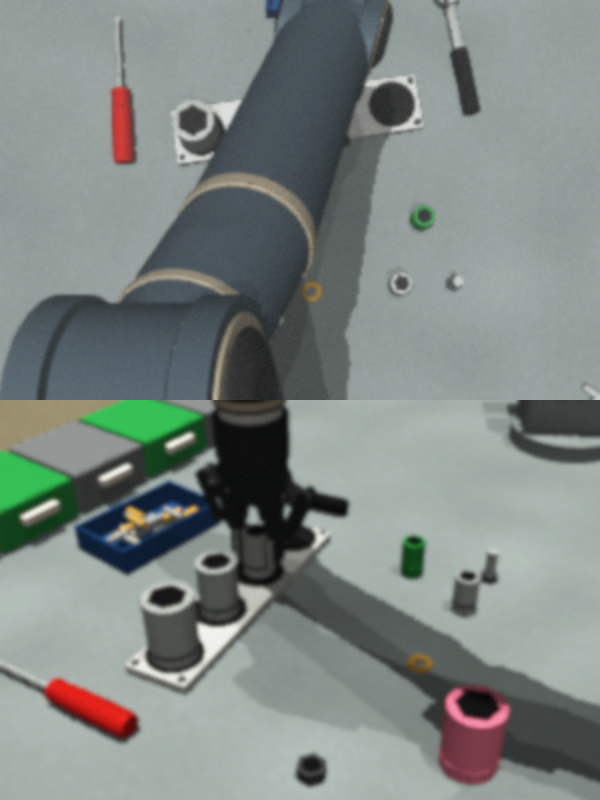

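Socket_s stands on its seat at about (258,565) in the lower half. Releasing, then going for xs.

```bash
python3 -m creep '{"linear":[[0,0,0],[0,0,0],[0,0,0],[0,0,0.02],[0,0,0.06],[0,0,0.095],[-0.06,-0.025,0.095],[-0.11,-0.05,0.095],[-0.16,-0.07,0.095],[-0.212,-0.089,0.095]],"rotation":[[0,0,0],[0,0,0],[0,0,0],[0,0,0],[0,0,0],[0,0,0],[0,0,0],[0,0,0],[0,0,0],[0,0,0]],"grip":[0.3,0.3,0.3,0.3,0.3,0.3,0.4,0.4,0.4,0.4]}'
python3 -m creep '{"linear":[[0,0,0],[0,0,0],[0,0,-0.03],[0,0,-0.06],[0,0,-0.09],[0,0,-0.105],[0,0,-0.114],[0,0,-0.114],[0,0,-0.114],[0,0,-0.114]],"rotation":[[0,0,0],[0,0,0],[0,0,0],[0,0,0],[0,0,0],[0,0,0],[0,0,0],[0,0,0],[0,0,0],[0,0,0]],"grip":[0.4,0.4,0.4,0.4,0.4,0.4,0.4,0.4,0.4,0.4]}'
python3 -m creep '{"linear":[[0,0,0],[0,0,0],[0,0,0],[0,0,0],[0,0,0],[0,0,0.03],[0,0,0.07],[0,0,0.114],[0,0,0.114],[0,0,0.114]],"rotation":[[0,0,0],[0,0,0],[0,0,0],[0,0,0],[0,0,0],[0,0,0],[0,0,0],[0,0,0],[0,0,0],[0,0,0]],"grip":[1,1,1,1,1,1,1,1,1,1]}'
```

```text
t: 21.4
eef_pos: [0.4384, -0.1114, 0.296]
tool_rot: [0.001, 0.651, 0.759, 0.001]
ft_force: [0.5, -0.2, -0.5]
opening: 0.602
grip_force: 0.0
t: 22.65
eef_pos: [0.4402, -0.1105, 0.1814]
tool_rot: [0.001, 0.651, 0.759, 0.001]
ft_force: [0.2, -1.3, 0.3]
opening: 0.601
grip_force: 0.0
t: 23.9
eef_pos: [0.4394, -0.1101, 0.2943]
tool_rot: [-0.0, 0.65, 0.76, -0.0]
ft_force: [-0.4, 1.1, -1.5]
opening: 0.288
grip_force: 59.0
```

```bash
python3 -m creep '{"linear":[[0.04,0,0],[0.08,0,0],[0.12,0,0],[0.16,0.01,0],[0.2,0.01,0],[0.224,0.01,0],[0.224,0.01,0],[0.224,0.01,0],[0.224,0.01,-0.03],[0.224,0.01,-0.06]],"rotation":[[0,0,0],[0,0,0],[0,0,0],[0,0,0],[0,0,0],[0,0,0],[0,0,0],[0,0,0],[0,0,0],[0,0,0]],"grip":[1,1,1,1,1,1,1,1,1,1]}'
python3 -m creep '{"linear":[[0,0,-0.02],[0,0,-0.03],[0,0,-0.035],[0,0,-0.039],[0,0,-0.039],[0,0,-0.039],[0,0,-0.039],[0,0,-0.039],[0,0,-0.039],[0,0,-0.039]],"rotation":[[0,0,0],[0,0,0],[0,0,0],[0,0,0],[0,0,0],[0,0,0],[0,0,0],[0,0,0],[0,0,0],[0,0,0]],"grip":[1,1,1,1,1,1,1,1,1,1]}'; python3 hold.py socket_xs 0.181
```

```text
t: 25.15
eef_pos: [0.6627, -0.1006, 0.2341]
tool_rot: [-0.0, 0.651, 0.759, 0.0]
ft_force: [0.3, 0.7, -1.8]
opening: 0.292
grip_force: 59.2
t: 26.4
eef_pos: [0.6642, -0.1006, 0.1964]
tool_rot: [0.001, 0.651, 0.759, 0.0]
ft_force: [1.0, 0.3, 5.2]
opening: 0.288
grip_force: 59.2
tcp [ 0.66422241 -0.10056023  0.19641184]
both [ 0.6628799 -0.0947649] off [-0.00134251  0.00579533] [-0.8 -0.   0.8 -0. ]
side [ 0.6628799 -0.0947649] off [-0.00134251  0.00579533] [-0.8 -0.   0.8 -0. ]
```

View pics/hold_socket_xs.png

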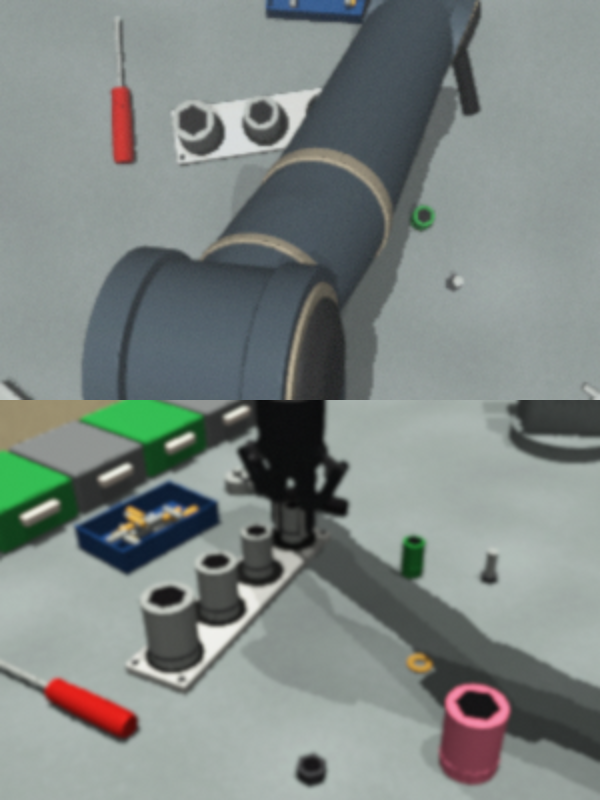

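Xs is resting on seat_d. Release it, lift, and back the arm out of the view.

```bash
python3 -m creep '{"linear":[[0,0,0],[0,0,0],[0,0,0],[0,0,0.02],[0,0,0.06],[0,0,0.11],[-0.03,-0.05,0.15],[-0.06,-0.11,0.17],[-0.1,-0.17,0.18],[-0.14,-0.22,0.18]],"rotation":[[0,0,0],[0,0,0],[0,0,0],[0,0,0],[0,0,0],[0,0,0],[0,0,0],[0,0,0],[0,0,0],[0,0,0]],"grip":[0.4,0.4,0.4,0.4,0.4,0.4,0.4,0.4,0.4,0.4]}'
python3 - <<'E'
from h import *
t=camera('top');s=camera('side')
for n,p in(('socket_m',(.6394,.058)),('socket_l',(.627,.137)),('socket_s',(.652,-.021)),('socket_xs',(.664,-.1))):
    r,h=dims[n]
    for c in(t,s):
        b=near(c,n,p,r,.015,h)
        if b is not None: print(n,*fit([(c,b)],r,.015,h,p))
z=cv2.resize(t['color'][75:175,145:345],(760,380));w=cv2.resize(s['color'][130:250,130:370],(760,380))[:215]
cv2.imwrite('pics/fin.png',np.vstack([z,w])[:,:,::-1])
E
```

```text
t: 27.95
eef_pos: [0.5386, -0.3012, 0.3772]
tool_rot: [0.002, 0.651, 0.759, 0.001]
ft_force: [0.4, -0.7, -0.1]
opening: 0.604
grip_force: 0.0
socket_m [0.63823904 0.05710335] [ 0.1 -0.5 -0.1  0.5]
socket_m [0.63568912 0.06120419] [-0.  -0.5  0.   0.5]
socket_l [0.62771212 0.13713596] [-0.2 -0.   0.2  0. ]
socket_l [0.62370422 0.13821251] [ 0.  -0.4 -0.   0.3]
socket_s [ 0.65262332 -0.02178582] [-0.7 -0.5  0.6  0.6]
socket_s [ 0.64807126 -0.01849168] [ 0.6 -0.2 -0.7  0.2]
socket_xs [ 0.66457333 -0.09914267] [-0.1 -0.6  0.1  0.6]
socket_xs [ 0.66271802 -0.09829214] [ 0.3  0.6 -0.3 -0.5]
```

View pics/fin.png

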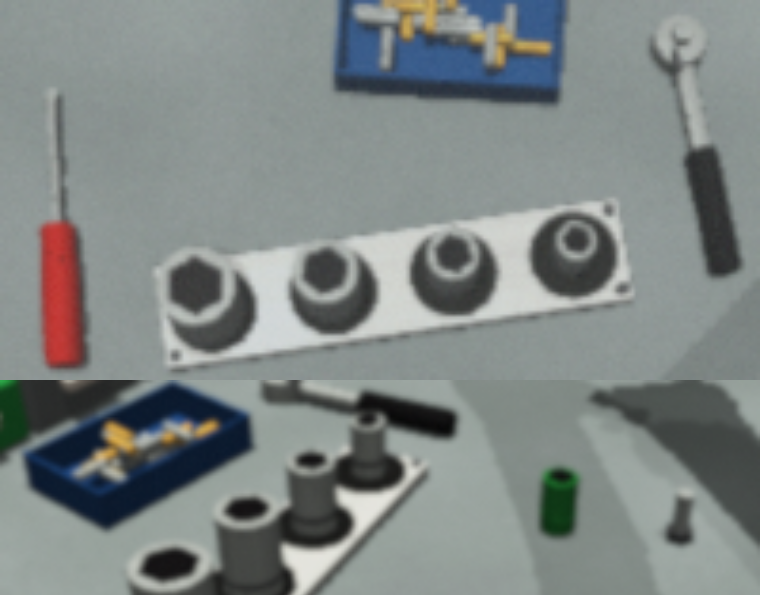

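The final crop shows all four sockets upright and centred on their seats within about 2 mm, from xs by the ratchet (575,240) to l by the screwdriver (200,285). The arm is clear of everything.

```bash
python3 -c "
from station import hand_in
print(hand_in())"
```

```text
the job is handed in; nothing more can be done
None
```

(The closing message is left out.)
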